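# Line up the soaking lens cases on the tray

## Robot

A 6-joint arm with a two-finger parallel gripper is mounted at the origin on the work surface. World frame = base frame: x ahead of the robot, y to its left, z up, the work surface at z = 0. Lengths are in mm, angles in rad, forces in N, time in s.
With the tool pointing down it reaches from about 350 to 975 mm from the base axis. Payload 7.1 kg.
Tool frame: the origin (TCP) lies at the very end of the fingers, on their centre line; the grasp point (between the pads) lies 19 mm behind it (env.grasp_offset is the distance from the TCP to the grasp point, in mm); y points along the fingers, z is the direction in which the jaws open and shut, and the axes are right-handed (so a half turn about y gives the same grasp; the last joint's range is limited). The gripper opens to 88 mm and grips with 3 to 60 N. Pads are 20 mm wide; open, the fingers measure 115 mm over their backs; the gripper's body (75 mm by 178 mm) begins 61 mm behind the grasp point.
Start: joints at [-1.154, 0.423, 1.63, -0, 1.089, -0.019], TCP at [263.85, -566.558, 222.675] pointing down, gripper open.
Joint ranges: [-3, 3], [-0.9, 2.11], [0.09, 2.58], [-1.31, 4.45], [0.11, 2.69], [-2.54, 2.54]. Speed limits (rad/s): [2.39, 2.39, 3.01, 3.14, 3.14, 3.14].

## Interface

Orientations are given as a unit quaternion [w, x, y, z].
In Python, from bench import env, eyes gives the robot as it stands.
- The arm moves only by the tool arm_command, never from a script. Its argument "motion" is text: rows parted by semicolons, each of 7 numbers parted by spaces: the finger opening in cm, from 0 to 8.78, then the shift along the tool's x, y, z in cm, then the turn, a rotation vector about the tool's x, y, z in degrees. A call has 1 to 5 rows; each row shifts and turns the commanded pose from where the row before left it, along the tool's axes as they then stand; what a row does not reach is not made up. A row lasts 1/10 s, in which the tool goes at most 50 mm and 8.59 degrees, less where a joint would pass 70% of its speed; a pose out of reach is approached as far as the arm can. A call with a gripper value outside its range is refused whole. The fingers move at their own pace and stop on an object; "grip_force" is the grip in N (left out, the last holds). Time passes only in rows, so rows that do not move let the fingers close. It gives the time, the measured TCP pose, the force and the opening at its end, in the units of the state.
- env.sense(): the state, without advancing time (a new reading comes with each control period).
- eyes.get_image(name): name is "scene" or "side" or "wrist"; returns (picture, depth): 480x640x3 uint8, blue, green, red; 480x640 float32, mm along the optical axis (not along the pixel's ray), 0 where there is no reading.
- eyes.camera_info(name): a dict with "camera_matrix" (3x3 intrinsics, pixels), "R" (3x3) and "t" (3): a world point X has camera coordinates R X + t. Camera axes: x right, y down, z forward; pixel columns grow to the right and rows downward; lengths in mm; the calibration is good to about 2 mm. A picture is of the moment at which its call begins: read the wrist's pose just before it. camera_info takes no time and is no camera call; for the wrist camera it gives the pose at the moment of the call.
- env.close_job(): hands the job in, once; it reports no verdict.
The state is a dict: "t": time; "q": joint angles; "dq": joint speeds; "joint_torque": joint torques, N m; "ee_pos": TCP position; "eef_rot": TCP orientation; "ft_force": force on the tool from outside, world axes, zero at the start; "moment": the same for the moment, N m; "grip_width": opening from 0.0 (shut) to 1.0 (fully open).
Only numpy, scipy, OpenCV 4.12 (cv2) and the standard library are available. Lean on these libraries where they do the work, as an engineer would, in place of code of your own. Each camera call takes 0.05 s, during which the arm holds its last target.

## Task

Three contact-lens cases lie loose on the tray in front of a finished row of three. Slide them over to make a second row, square and snug against the front of the back row and closed up to the same side lip, so that the six make one neat block of two rows of three (colours in any order, back row left as it is). Their caps are only resting on and the lenses are soaking, so keep every case flat on the tray: push, do not lift or tip; and leave the bottles and other things alone.

Things in the scene. Friction and masses are not known exactly. Their poses are not given: they have to be found in the camera images.
- tray: Slate-grey tray with bright lips on all four sides, fixed. Inside 230 (x) by 370 mm (y); floor 3 mm above the table; lips 4 mm thick, tops 15 mm above the table. Origin: centre of the underside. +x points to the back lip (the long one far from the robot, inner face at x = 115 mm), +y to the left lip seen from the robot (inner face at y = 185 mm). Its yaw varies.
- back_left_corner (a point): Inner corner of the tray at floor level where the back lip meets the left lip (tray x = 115, y = 185 mm). The finished row stands along the back lip, closed up to the left lip from this corner, its three cases at about tray y = 148, 75 and 2 mm.
- case_green: LOOSE in front of the back row: bring it into the second row. White flat contact-lens case, 36 (its x) by 72 (its y) by 13 mm high, with two round caps (30 mm across, 8 mm high) at y = +18 and -18 mm; 21 mm high in all, about 45 g, slides freely. Its +y cap is green, the other pale grey. Starts up to 22 degrees from square with the tray. Origin: centre of the underside, z up.
- case_blue: LOOSE in front of the back row: bring it into the second row. White flat contact-lens case, 36 (its x) by 72 (its y) by 13 mm high, with two round caps (30 mm across, 8 mm high) at y = +18 and -18 mm; 21 mm high in all, about 45 g, slides freely. Its +y cap is blue, the other pale grey. Starts up to 22 degrees from square with the tray. Origin: centre of the underside, z up.
- case_orange: LOOSE in front of the back row: bring it into the second row. White flat contact-lens case, 36 (its x) by 72 (its y) by 13 mm high, with two round caps (30 mm across, 8 mm high) at y = +18 and -18 mm; 21 mm high in all, about 45 g, slides freely. Its +y cap is orange, the other pale grey. Starts up to 22 degrees from square with the tray. Origin: centre of the underside, z up.
- back_1: ALREADY in the back row, long side along the back lip, not fastened. White flat contact-lens case, 36 (its x) by 72 (its y) by 13 mm high, with two round caps (30 mm across, 8 mm high) at y = +18 and -18 mm; 21 mm high in all, about 45 g, slides freely. Its +y cap is dark grey, the other pale grey. Origin: centre of the underside, z up.
- back_2: ALREADY in the back row, long side along the back lip, not fastened. White flat contact-lens case, 36 (its x) by 72 (its y) by 13 mm high, with two round caps (30 mm across, 8 mm high) at y = +18 and -18 mm; 21 mm high in all, about 45 g, slides freely. Its +y cap is dark grey, the other pale grey. Origin: centre of the underside, z up.
- back_3: ALREADY in the back row, long side along the back lip, not fastened. White flat contact-lens case, 36 (its x) by 72 (its y) by 13 mm high, with two round caps (30 mm across, 8 mm high) at y = +18 and -18 mm; 21 mm high in all, about 45 g, slides freely. Its +y cap is dark grey, the other pale grey. Origin: centre of the underside, z up.
- dropper_red: Small white dropper bottle with a red cap, 23 mm across, 58 mm high, standing in the tray's far right corner, clear of both rows (its centre about 15 mm from the back lip and 15 to 23 mm from the right lip). Leave it alone. Origin: centre of its underside.
- dropper_yellow: Small white dropper bottle with a yellow cap, 23 mm across, 58 mm high, on the table left of the tray. Leave it alone. Origin: centre of its underside.
- solution: Tall pale bottle of lens solution with a teal label, 60 mm across, 155 mm high, on the table right of the tray. Leave it alone. Origin: centre of its underside.
- penlight: Metal penlight lying along its x, 125 mm long, 14 mm thick, on the table right of the tray. Leave it alone. Origin: on the table under its middle.
- occluder: Flat black eye-cover paddle, 172 mm long, 4 mm thick, with a 60 mm disc at its +x end, on the table left of the tray. Leave it alone. Origin: on the table 55 mm from the disc's centre.
- spare_cap: Pale grey screw cap lying on the table right of the tray, 31 mm across, 8 mm high. Leave it alone. Origin: centre of its underside.
Things that resemble listed ones, but are neither listed nor needed, are in the scene too. What is shaped like the back_3 but pink is not meant.

How it is judged:
By the outcome, as a careful person would: the job done as asked, in the order asked, and still so for the second after the job is handed in, with the robot touching nothing.
It also fails if it takes over 72 s, if anything falls off the work surface, if the arm or the gripper's body presses on something with over 40 N, if the wrist force passes 120 N, or if a joint passes its speed limit or range.

## Working session

There is one attempt and no reset: what is moved stays moved. The work goes in short steps, Python scripts to look and compute and a tool call to move; the robot and the scene stay as the last step left them, time stands still between calls to the robot, and variables do not carry over. Pictures are saved under pics/ and viewed, and the job is handed in when it is done.

Besides the shell and the picture viewer there is one more tool, called after "Emit:" as name(argument=value, ...) on one line, values as JSON. arm_command: Moves the arm, as the interface text tells. Its arguments: {"type":"object","properties":{"motion":{"type":"string"},"grip_force":{"type":"number"}},"required":["motion"]}

```bash
ls; mkdir -p pics; cat > h.py <<'E'
import numpy as np, cv2
from bench import env, eyes
np.set_printoptions(precision=1,suppress=True)
def ray(ci,u,v,z):
    K=np.array(ci["camera_matrix"]);R=np.array(ci["R"]);t=np.array(ci["t"])
    d=R.T@np.linalg.inv(K)@np.array([u,v,1.]);c=-R.T@t
    return c+d*(z-c[2])/d[2]
def proj(ci,X):
    K=np.array(ci["camera_matrix"]);p=K@(np.array(ci["R"])@np.array(X,float)+np.array(ci["t"]));return p[:2]/p[2]
E
python3 - <<'E'
from h import *
s=env.sense();print(s)
for n in ["scene","side"]:
    im,d=eyes.get_image(n);cv2.imwrite(f"pics/{n}0.png",im);np.savez(f"{n}0.npz",im=im,d=d)
    ci=eyes.camera_info(n);print(n,ci)
E
```

```text
pics
{'t': 0.0, 'q': array([-1.2,  0.4,  1.6,  0. ,  1.1, -0. ]), 'dq': array([-0., -0., -0., -0., -0.,  0.]), 'joint_torque': array([  0. , -54.5, -27.4,   0.1,   0. ,  -0. ]), 'ee_pos': array([ 263.7, -566.1,  221.9]), 'eef_rot': array([ 0.2, -0.2,  0.7, -0.7]), 'ft_force': array([-0.6, -0.2, -0.3]), 'moment': array([ 0., -0., -0.]), 'grip_width': 1.000291920513573}
scene {'camera_matrix': array([[549.5,   0. , 315.5],
       [  0. , 549.5, 236.5],
       [  0. ,   0. ,   1. ]]), 'R': array([[ 0.9,  0.5,  0. ],
       [ 0.4, -0.7, -0.6],
       [-0.3,  0.5, -0.8]]), 't': array([-468.5, -200.8, 1350.5])}
side {'camera_matrix': array([[441.9,   0. , 324.5],
       [  0. , 441.9, 239. ],
       [  0. ,   0. ,   1. ]]), 'R': array([[-0.8, -0.7, -0. ],
       [-0.3,  0.4, -0.9],
       [ 0.6, -0.6, -0.5]]), 't': array([406.3, 231.7, 628.7])}
```

View pics/scene0.png

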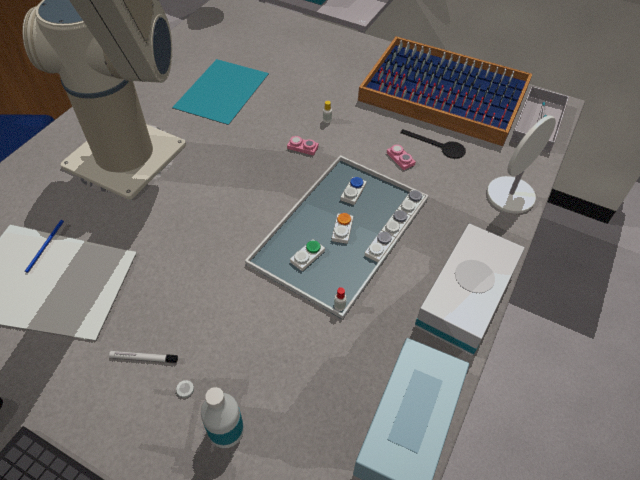

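View pics/side0.png

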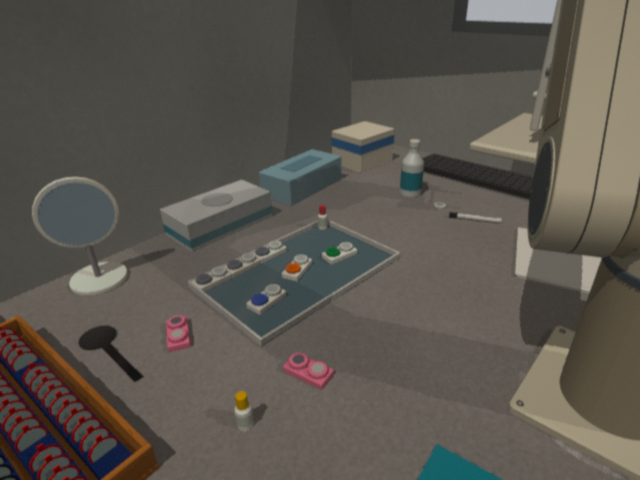

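The scene picture shows the tray with corners near (340,158), (427,195), (341,313) and (248,263). The coloured caps are blue (357,183), orange (344,219) and green (313,246), with the finished row along the back lip from (412,200) to (378,247). The pink look-alikes at (303,146) and (401,157) are outside the tray and not meant.

```bash
cat >> h.py <<'E'
HS={"blue":(108,125),"orange":(5,18),"green":(55,85)}
def blobs(im,roi=None):
    hsv=cv2.cvtColor(im,cv2.COLOR_BGR2HSV);o={}
    for k,(a,b) in HS.items():
        m=cv2.inRange(hsv,(a,130,60),(b,255,255))
        n,_,st,ce=cv2.connectedComponentsWithStats(m)
        o[k]=[(ce[i],st[i,4]) for i in range(1,n) if st[i,4]>25]
    return o
E
python3 - <<'E'
from h import *
for n in ["scene","side"]:
    z=np.load(f"{n}0.npz");im=z["im"];ci=eyes.camera_info(n)
    for k,l in blobs(im).items():
        for c,a in l: 
            if a<600: print(n,k,c,a,ray(ci,*c,24))
ci=eyes.camera_info("scene")
for p in [(340,158),(427,195),(341,313),(248,263)]: print(p,ray(ci,*p,15))
# grey caps back row
for p in [(415,196),(378,250)]: print(p,ray(ci,*p,24))
c2=eyes.camera_info("side")
for p in [(191,279),(262,341),(400,257),(331,220)]: print(p,ray(c2,*p,15))
print("scene cam",-np.array(ci["R"]).T@ci["t"])
w=eyes.camera_info("wrist");print(w,-np.array(w["R"]).T@w["t"])
from scipy.spatial.transform import Rotation as R
s=env.sense();q=s["eef_rot"];print(q,R.from_quat(q,scalar_first=True).as_matrix())
E
```

```text
scene blue [401.6  51.5] 30 [433.5 705.5  24. ]
scene blue [433.8  59.6] 78 [529.3 713.8  24. ]
scene blue [399.6  60.2] 81 [445.2 662.8  24. ]
scene blue [410.3  63.7] 34 [478.3 662.3  24. ]
scene blue [444.3  63. ] 27 [561.4 713.   24. ]
scene blue [451.9  64.8] 30 [583.2 715.6  24. ]
scene blue [417.6  65.4] 30 [499.5 665.   24. ]
scene blue [424.7  67.6] 35 [520.9 665.1  24. ]
scene blue [459.2  67.2] 32 [605.2 714.5  24. ]
scene blue [397.1  70.1] 26 [457.7 616.3  24. ]
scene blue [431.8  69.9] 36 [542.3 664.9  24. ]
scene blue [466.9  69.3] 34 [627.2 715.7  24. ]
scene blue [474.3  71.3] 38 [648.5 716.9  24. ]
scene blue [404.3  72.1] 28 [478.8 617.5  24. ]
scene blue [439.3  71.9] 38 [564.  666.3  24. ]
scene blue [411.5  75.6] 45 [502.5 612.3  24. ]
scene blue [450.5  75.3] 91 [596.7 666.7  24. ]
scene blue [482.3  73.9] 43 [671.9 716.7  24. ]
scene blue [375.2  76.8] 33 [417.2 557.9  24. ]
scene blue [418.6  76.9] 30 [522.2 616.3  24. ]
scene blue [489.5  75.7] 38 [692.1 718.1  24. ]
scene blue [426.2  78.8] 31 [543.6 618.6  24. ]
scene blue [462.   78.5] 44 [629.5 668.8  24
[... 2365 characters left out ...]
.7  24. ]
(340, 158) [473.8 233.4  15. ]
(427, 195) [702.9 222.4  15. ]
(341, 313) [ 670.5 -148.8   15. ]
(248, 263) [ 448.6 -136.1   15. ]
(415, 196) [681.9 197.8  24. ]
(378, 250) [672.   18.3  24. ]
(191, 279) [703.5 216.5  15. ]
(262, 341) [461.5 244.8  15. ]
(400, 257) [ 425.5 -116.    15. ]
(331, 220) [ 648.8 -152.8   15. ]
scene cam [ 876.9 -651.2  943.8]
{'camera_matrix': array([[421.3,   0. , 320.8],
       [  0. , 421.3, 241.7],
       [  0. ,   0. ,   1. ]]), 'R': array([[ 0.4, -0.9, -0. ],
       [-0.9, -0.4,  0.3],
       [-0.3, -0.1, -1. ]]), 't': array([-625.4,  -36.2,  391.3])} [ 336.  -534.1  384. ]
[ 0.2 -0.2  0.7 -0.7] [[-0.9 -0.   0.4]
 [-0.4  0.  -0.9]
 [-0.  -1.  -0. ]]
```

```bash
cat >> h.py <<'E'
from scipy.spatial.transform import Rotation as Ro
def toolR(): return Ro.from_quat(env.sense()["eef_rot"],scalar_first=True).as_matrix()
def to(target,yaw=None,p=None):
    s=env.sense();R=toolR();d=R.T@(np.array(target,float)-(s["ee_pos"] if p is None else p))/10
    a=np.degrees(np.arctan2(R[1,2],R[0,2]))
    print("shift cm (tool):",np.round(d,2),"len",np.linalg.norm(d),"zyaw",round(a,2), "turn_y",None if yaw is None else round(-(yaw-a),2), "tilt",np.degrees(R[2]).round(2))
E
python3 -c "
from h import *
to((618,42,240),-94)"
```

```text
shift cm (tool): [-57.8  -1.7 -40.2] len 70.40681557421539 zyaw -65.03 turn_y 28.97 tilt [ -0.  -57.3  -0.1]
```

Emit:
arm_command(motion="8.78 -3.85 -0.12 -2.68 0 0 0; 8.78 -3.85 -0.12 -2.68 0 0 0; 8.78 -3.85 -0.12 -2.68 0 0 0; 8.78 -3.85 -0.12 -2.68 0 0 0; 8.78 -3.85 -0.12 -2.68 0 0 0")

```text
t: 0.6
ee_pos: [382.2, -362.0, 228.5]
eef_rot: [0.153, -0.153, 0.691, -0.69]
ft_force: [1.1, -0.8, 0.9]
grip_width: 1.003
```

Emit:
arm_command(motion="8.78 -3.85 -0.12 -2.68 0 0 0; 8.78 -3.85 -0.12 -2.68 0 0 0; 8.78 -3.85 -0.12 -2.68 0 0 0; 8.78 -3.85 -0.12 -2.68 0 0 0; 8.78 -3.85 -0.12 -2.68 0 0 0")

```text
t: 1.1
ee_pos: [500.2, -159.2, 234.6]
eef_rot: [0.153, -0.153, 0.69, -0.69]
ft_force: [-0.2, 0.8, 0.0]
grip_width: 1.003
```

```bash
python3 -c "
from h import *
print(env.sense()['ee_pos']);to((618,42,240),-94)"
```

```text
[ 500.2 -159.2  234.6]
shift cm (tool): [-19.2  -0.5 -13.3] len 23.322526728201638 zyaw -65.03 turn_y 28.97 tilt [  0.  -57.3  -0. ]
```

Emit:
arm_command(motion="8.78 -3.84 -0.1 -2.66 0 0 0; 8.78 -3.84 -0.1 -2.66 0 0 0; 8.78 -3.84 -0.1 -2.66 0 0 0; 8.78 -3.84 -0.1 -2.66 0 0 0; 8.78 -3.84 -0.1 -2.66 0 0 0")

```text
t: 1.6
ee_pos: [618.1, 42.4, 239.4]
eef_rot: [0.153, -0.153, 0.69, -0.69]
ft_force: [0.9, -0.9, -0.1]
grip_width: 1.0
```

Emit:
arm_command(motion="8.78 0 0 0 0 7.25 0; 8.78 0 0 0 0 7.25 0; 8.78 0 0 0 0 7.25 0; 8.78 0 0 0 0 7.25 0; 8.78 0 0 0 0 0 0")

```text
t: 2.1
ee_pos: [617.4, 40.6, 239.2]
eef_rot: [0.026, -0.025, -0.707, 0.707]
ft_force: [0.3, 0.1, 0.5]
grip_width: 1.0
```

```bash
python3 - <<'E'
from h import *
s=env.sense();print(s['ee_pos'],s['q']);to((618,42,240),-94)
ci=eyes.camera_info("wrist");im,d=eyes.get_image("wrist");cv2.imwrite("pics/w1.png",im)
np.savez("w1.npz",im=im,d=d,camera_matrix=ci["camera_matrix"],R=ci["R"],t=ci["t"])
E
```

```text
[617.4  40.6 239.2] [0.  0.4 1.6 0.  1.1 1.7]
shift cm (tool): [-0.1 -0.1 -0.1] len 0.1713510563640425 zyaw -94.09 turn_y -0.09 tilt [  0.1 -57.3   0. ]
```

View pics/w1.png

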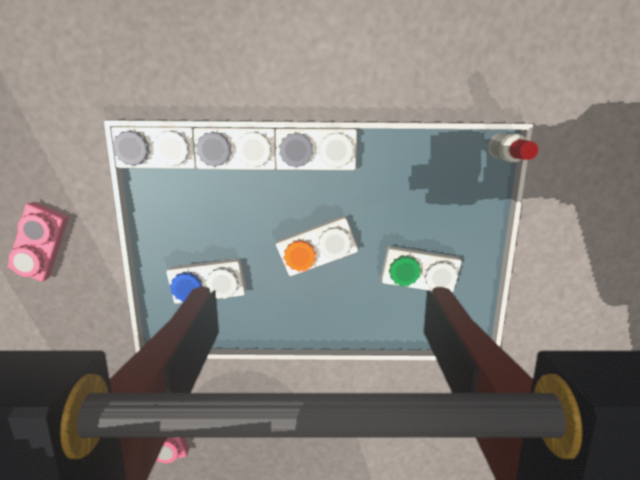

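The wrist view shows the back row along the top lip from (113,130) to (357,169), blue cap at (186,287), orange (300,256), green (405,270), and the red dropper at (513,148). Next I measure the tray and cases.

```bash
python3 - <<'E'
from h import *
im=cv2.imread("pics/w1.png")
c=np.vstack([cv2.resize(im[110:180,95:365],None,fx=2.9,fy=2.9,interpolation=cv2.INTER_CUBIC),cv2.resize(im[210:310,130:400],None,fx=2.9,fy=2.9,interpolation=cv2.INTER_CUBIC)])
cv2.imwrite("pics/w1a.png",c)
z=np.load("w1.npz")
for k,l in blobs(im).items():
  for p,a in l: print(k,p,a,ray(z,*p,24))
# depth heights
R=z["R"];t=z["t"];K=z["camera_matrix"]
def X(u,v):
  d=z["d"][v,u];return R.T@(np.linalg.inv(K)@[u,v,1]*d-t)
for n,u,v in [("floor",250,200),("floor",450,330),("cap",300,256),("cap",405,270),("cap",186,285),("bcap",131,148),("bcap",214,149),("bcap",295,150),("body",320,258),("table",60,100),("backlip",420,126)]: print(n,X(u,v))
E
```

```text
blue [183.5 285.3] 502 [547.6 177.   24. ]
orange [299.6 255.4] 708 [570.   62.5  24. ]
green [404.7 270.8] 640 [547.3 -36.4  24. ]
floor [622.5 106.5   4.1]
floor [623.5  -5.4 273. ]
cap [569.7  62.1  25. ]
cap [548.9 -36.4  26. ]
cap [548.2 174.2  25.1]
bcap [679.6 201.4  23.8]
bcap [673.6 128.6  24.9]
bcap [667.7  58.1  24.2]
body [563.2  43.6  16. ]
table [725.  267.    0.4]
backlip [679.8 -53.5  14.9]
```

View pics/w1a.png

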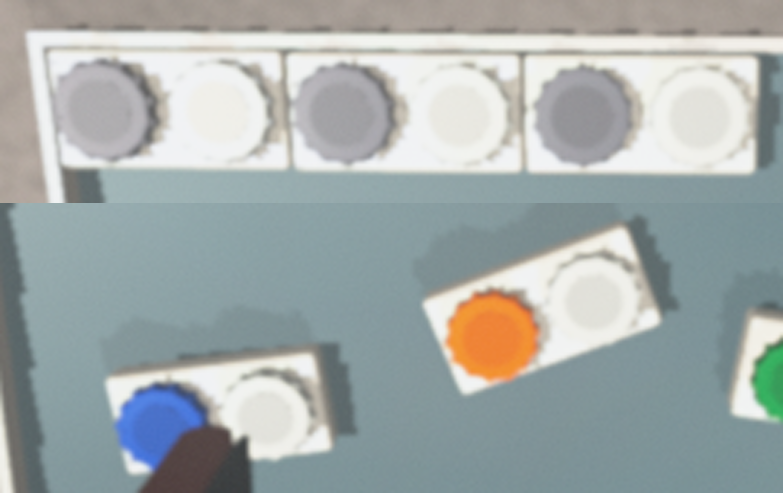

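```bash
python3 - <<'E'
from h import *
z=np.load("w1.npz")
f=lambda x,y:(130+x/2.9,210+(y-203)/2.9)
g=lambda x,y:(95+x/2.9,110+y/2.9)
def show(n,ps,h):
    P=np.array([ray(z,*p,h)[:2] for p in ps]);print(n,"\n",P);return P
B=show("back row FL FR BR",[g(61,167),g(757,173),g(757,57)],16)
dy=B[0]-B[1];print("len",np.linalg.norm(dy),"tray yaw",np.degrees(np.arctan2(-dy[0],dy[1])))
for n,ps in [("orange",[f(424,298),f(627,224),f(661,322),f(466,393)]),("blue",[f(107,378),f(320,347),f(331,450),f(130,474)])]:
    P=show(n,ps,16);print(np.linalg.norm(np.diff(P,axis=0),axis=1),"ctr",P.mean(0),"yaw",[np.degrees(np.arctan2(-v[0],v[1])) for v in (P[0]-P[1],P[3]-P[2])])
P=show("green",[(389,247),(462,256),(456,292),(383,279)],16);print(np.linalg.norm(np.diff(P,axis=0),axis=1),"ctr",P.mean(0),[np.degrees(np.arctan2(-v[0],v[1])) for v in (P[0]-P[1],)])
show("lips outer top BL BR",[(105,122),(532,125)],15)
E
```

```text
back row FL FR BR 
 [[663.1 221.9]
 [645.6   4.8]
 [680.7   3.2]]
len 217.77010949643594 tray yaw -4.595463857926686
orange 
 [[581.6  84.3]
 [601.9  16.1]
 [567.7   6.7]
 [547.2  73.6]]
[71.1 35.5 70. ] ctr [574.6  45.2] yaw [np.float64(16.549026237830354), np.float64(17.052547625580633)]
blue 
 [[561.2 193.6]
 [567.1 120.7]
 [529.6 121.7]
 [525.7 192. ]]
[73.1 37.5 70.4] ctr [545.9 157. ] yaw [np.float64(4.581645999603987), np.float64(3.2374603654939507)]
green 
 [[569.6 -23.2]
 [555.4 -93.4]
 [517.9 -88.4]
 [537.  -16.6]]
[71.6 37.8 74.4] ctr [545.  -55.4] [np.float64(-11.438562878731853)]
lips outer top BL BR 
 [[ 703.   223.6]
 [ 673.5 -152.2]]
```

```bash
cat >> h.py <<'E'
a=np.radians(-4.5);XH=np.array([np.cos(a),np.sin(a),0]);YH=np.array([-np.sin(a),np.cos(a),0]);O=np.array([569.5,44.5,0])
def tr(p): p=np.array(p,float)-O; return np.array([p@XH,p@YH,p[2]])
def go(x,y,z): to(O+XH*x+YH*y+[0,0,z],-94.5)
def now(): s=env.sense();print("tray",tr(s["ee_pos"]),"F",s["ft_force"],"w",s["grip_width"],"t",s["t"])
E
python3 -c "
from h import *
now();go(-77,110,60)"
```

```text
tray [ 48.1  -0.2 239.3] F [-0.3 -0.9  0.1] w 1.0004447276249662 t 2.15
shift cm (tool): [ 12.4  17.9 -11.2] len 24.48040573462345 zyaw -93.87 turn_y 0.63 tilt [  0.  -57.3   0. ]
```

Emit:
arm_command(motion="4.5 2.48 3.58 -2.24 0 0.5 0; 4.5 2.48 3.58 -2.24 0 0 0; 4.5 2.48 3.58 -2.24 0 0 0; 4.5 2.48 3.58 -2.24 0 0 0; 4.5 2.48 3.58 -2.24 0 0 0")

```text
t: 2.65
ee_pos: [501.8, 162.5, 59.7]
eef_rot: [-0.027, 0.027, 0.707, -0.706]
ft_force: [0.3, 1.0, -1.0]
grip_width: 0.582
```

Emit:
arm_command(motion="4.5 0 1.5 0 0 0 0; 4.5 0 1.5 0 0 0 0; 4.5 0 1.5 0 0 0 0; 4.5 0 0.5 0 0 0 0; 4.5 0 0 0 0 0 0")

```text
t: 3.15
ee_pos: [503.0, 161.2, 10.2]
eef_rot: [0.028, -0.028, -0.706, 0.707]
ft_force: [0.1, -0.1, 1.3]
grip_width: 0.509
```

```bash
python3 -c "
from h import *
now();go(-77,110,7)
for n in ['scene','side','wrist']:
  im,d=eyes.get_image(n);cv2.imwrite('pics/%s2.png'%n,im)
a=cv2.imread('pics/scene2.png')[150:320,240:440];b=cv2.imread('pics/side2.png')[200:350,180:410]
cv2.imwrite('pics/c2.png',np.vstack([cv2.resize(a,(700,300*2)[:1]+(300,)),cv2.resize(b,(700,300))]))
"
```

```text
tray [-75.5 111.2  10.2] F [ 0.1 -0.1  1.3] w 0.5087835749759417 t 3.15
shift cm (tool): [0.1 0.3 0.1] len 0.3709528863762185 zyaw -94.55 turn_y -0.05 tilt [  0.  -57.3   0. ]
```

View pics/c2.png

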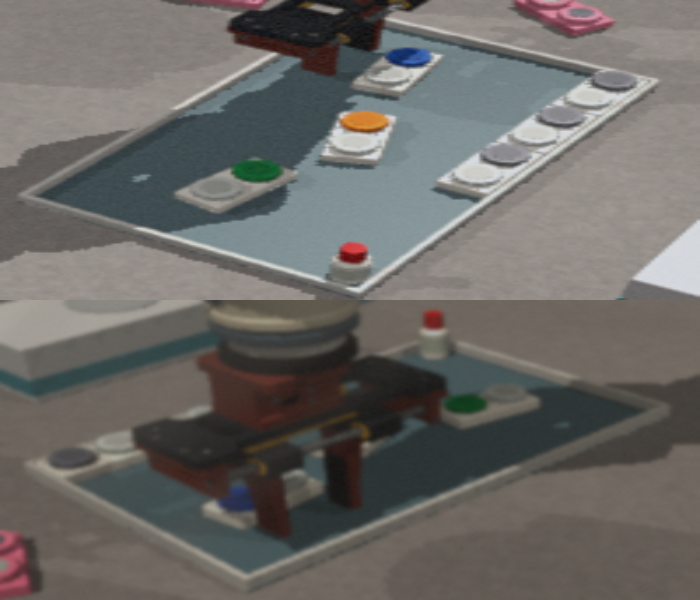

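View pics/wrist2.png

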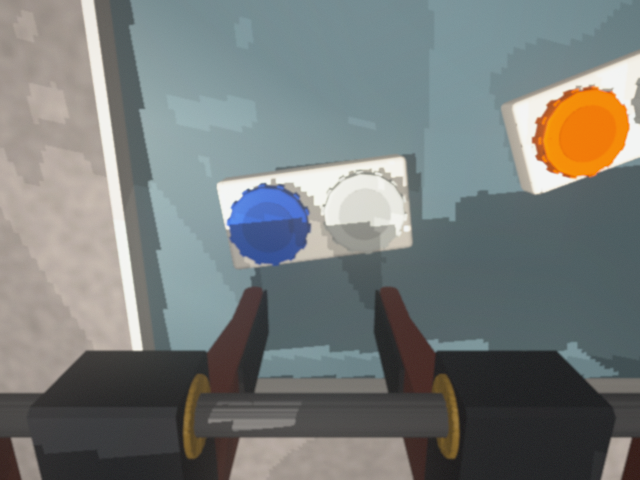

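The fingers sit in front of the blue case (wrist view: case 218–412, 155–268; finger tips at (255,292) and (388,292)). I start the push here.

Emit:
arm_command(motion="4.5 0 0.3 0 0 0 0; 4.5 -0.7 0 0 0 0 0; 4.5 -0.6 0 0 0 0 0; 4.5 -0.6 0 0 0 0 0; 4.5 -0.6 0 0 0 0 0")

```text
t: 3.8
ee_pos: [528.4, 159.8, 7.8]
eef_rot: [-0.028, 0.028, 0.707, -0.707]
ft_force: [0.5, 0.0, -0.3]
grip_width: 0.512
```

Emit:
arm_command(motion="4.5 -0.7 0 0 0 0 0; 4.5 -0.8 0 0 0 0 0; 4.5 -0.8 0 0 0 0 0; 4.5 -0.8 0 0 0 0 0; 4.5 -0.8 0 0 0 0 0")

```text
t: 4.3
ee_pos: [567.2, 156.6, 7.7]
eef_rot: [-0.028, 0.028, 0.707, -0.707]
ft_force: [-1.4, -0.3, 0.9]
grip_width: 0.507
```

```bash
python3 -c "
from h import *
now();go(30,110,7)
im,d=eyes.get_image('wrist');cv2.imwrite('pics/w3.png',im)
"
```

```text
tray [-11.1 111.6   7.7] F [-1.4 -0.3  0.9] w 0.5072661495977836 t 4.3
shift cm (tool): [-4.1  0.1  0.2] len 4.115408590936749 zyaw -94.53 turn_y -0.03 tilt [  0.  -57.3  -0. ]
```

View pics/w3.png

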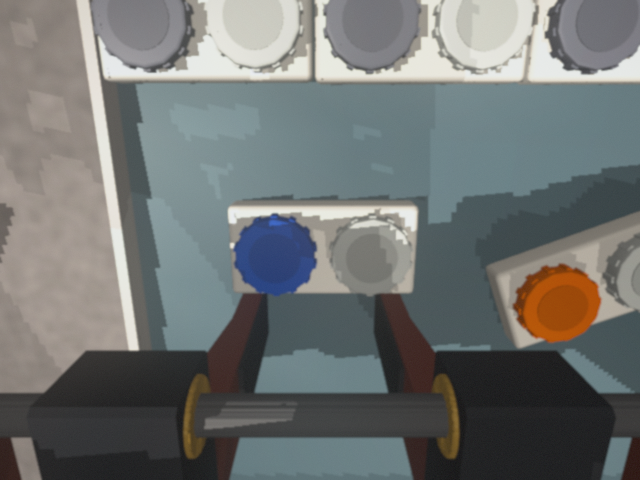

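Blue is square to the back row. I push on to just short of it.

Emit:
arm_command(motion="4.5 -0.8 0 0 0 0 0; 4.5 -0.8 0 0 0 0 0; 4.5 -0.8 0 0 0 0 0; 4.5 -0.8 0 0 0 0 0; 4.5 -0.6 0 0 0 0 0")

```text
t: 4.85
ee_pos: [605.2, 153.7, 7.7]
eef_rot: [-0.028, 0.028, 0.707, -0.707]
ft_force: [0.4, -0.6, 0.6]
grip_width: 0.51
```

```bash
python3 -c "
from h import *
now()
im,d=eyes.get_image('wrist');cv2.imwrite('pics/w4.png',im)
"
```

```text
tray [ 27.1 111.6   7.7] F [ 0.4 -0.6  0.6] w 0.510424585670632 t 4.85
```

View pics/w4.png

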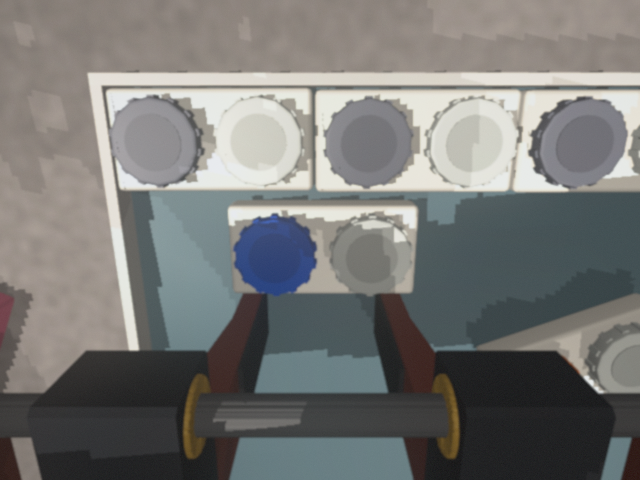

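Emit:
arm_command(motion="4.5 -0.4 0 0 0 0 0; 4.5 0 0 0 0 0 0; 4.5 1.0 0 0 0 0 0; 0.5 0 -4.5 0 0 0 0; 0.5 -2 0 3 0 0 0")

```text
t: 5.4
ee_pos: [616.0, 125.6, 56.4]
eef_rot: [-0.025, 0.028, 0.707, -0.706]
ft_force: [-0.1, -0.3, -0.3]
grip_width: 0.367
```

Emit:
arm_command(motion="0.5 -1.9 0 3.1 0 0 0; 0.5 0 0 0 0 0 0; 0.5 0 0 0 0 0 0; 0.5 0 0 0 0 0 0; 0.5 0 0 0 0 0 0")

```text
t: 5.9
ee_pos: [631.5, 91.3, 52.4]
eef_rot: [0.028, -0.027, -0.707, 0.707]
ft_force: [-0.0, 0.2, -0.4]
grip_width: 0.058
```

```bash
python3 -c "
from h import *
now();go(59,50,8)
im,d=eyes.get_image('wrist');cv2.imwrite('pics/w5.png',im)
"
```

```text
tray [58.1 51.5 52.4] F [-0.   0.2 -0.4] w 0.057680565533835965 t 5.9
shift cm (tool): [-0.1  4.4  0.1] len 4.442549536448541 zyaw -94.46 turn_y 0.04 tilt [  0.1 -57.3   0. ]
```

View pics/w5.png

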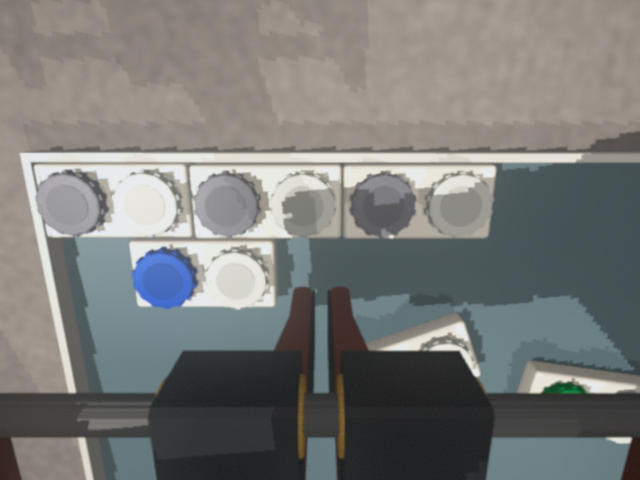

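Emit:
arm_command(motion="0.5 0 2.2 0 0 0 0; 0.5 0 2.2 0 0 0 0; 0.5 0 0 -0.5 0 0 0; 0.5 0 0 -0.6 0 0 0; 0.5 0 0 -0.7 0 0 0")

```text
t: 6.45
ee_pos: [634.5, 109.2, 9.7]
eef_rot: [-0.027, 0.028, 0.707, -0.706]
ft_force: [-0.2, -0.6, 0.5]
grip_width: 0.057
```

Emit:
arm_command(motion="0.5 0 0 -0.7 0 0 0; 0.5 0 0 -0.7 0 0 0; 0.5 0 0 -0.6 0 0 0; 0.5 0 0 -0.3 0 0 0; 0.5 0 0 0 0 0 0")

```text
t: 6.95
ee_pos: [635.7, 131.7, 8.8]
eef_rot: [-0.028, 0.028, 0.707, -0.707]
ft_force: [-1.1, -0.3, 0.1]
grip_width: 0.058
```

```bash
python3 -c "
from h import *
now()
im,d=eyes.get_image('wrist');cv2.imwrite('pics/w6.png',im)
"
```

```text
tray [59.2 92.2  8.8] F [-1.1 -0.3  0.1] w 0.057767845123921795 t 6.95
```

View pics/w6.png

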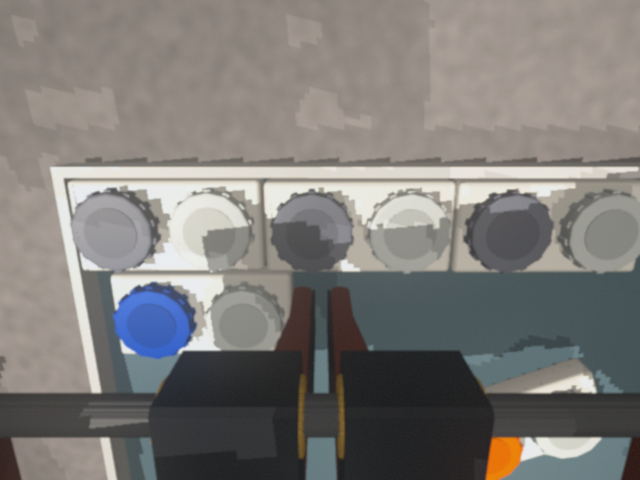

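Emit:
arm_command(motion="0.5 0 0 -0.2 0 0 0; 0.5 0 0 -0.1 0 0 0; 0.5 0 0 -0.1 0 0 0; 0.5 0 0 -0.05 0 0 0; 0.5 0 0 0 0 0 0")

```text
t: 7.5
ee_pos: [636.0, 135.7, 8.6]
eef_rot: [-0.028, 0.028, 0.707, -0.707]
ft_force: [-0.4, 0.3, -0.5]
grip_width: 0.06
```

```bash
python3 -c "
from h import *
now()
im,d=eyes.get_image('wrist');cv2.imwrite('pics/w7.png',cv2.resize(im[160:370,40:340],None,fx=2.6,fy=2.6,interpolation=cv2.INTER_CUBIC))
"
```

```text
tray [59.1 96.1  8.6] F [-0.4  0.3 -0.5] w 0.059598534288580286 t 7.5
```

View pics/w7.png

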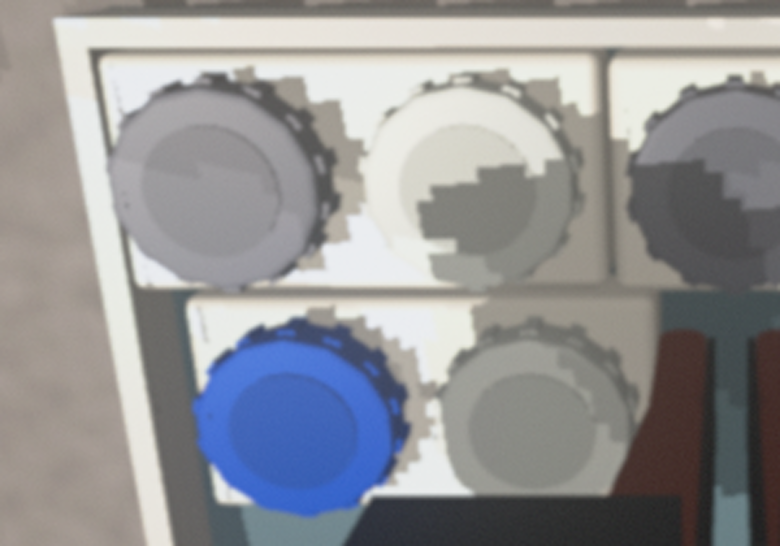

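Emit:
arm_command(motion="0.5 0 0 -0.3 0 0 0; 0.5 0 0 -0.2 0 0 0; 0.5 0 0 -0.1 0 0 0; 0.5 0 0 -0.05 0 0 0; 0.5 0 0 0 0 0 0")

```text
t: 8.05
ee_pos: [636.6, 142.3, 8.7]
eef_rot: [-0.028, 0.028, 0.707, -0.707]
ft_force: [-0.3, -0.1, 0.5]
grip_width: 0.056
```

Emit:
arm_command(motion="0.5 0 0 -0.05 0 0 0; 0.5 0 0 0 0 0 0")

```text
t: 8.25
ee_pos: [636.6, 142.7, 8.7]
eef_rot: [-0.028, 0.028, 0.707, -0.707]
ft_force: [-0.5, 0.4, 0.5]
grip_width: 0.057
```

```bash
python3 -c "
from h import *
now()
im,d=eyes.get_image('wrist');cv2.imwrite('pics/w8.png',cv2.resize(im[160:370,40:340],None,fx=2.6,fy=2.6,interpolation=cv2.INTER_CUBIC))
"
```

```text
tray [ 59.2 103.1   8.7] F [-0.5  0.4  0.5] w 0.05713970315036503 t 8.25
```

View pics/w8.png

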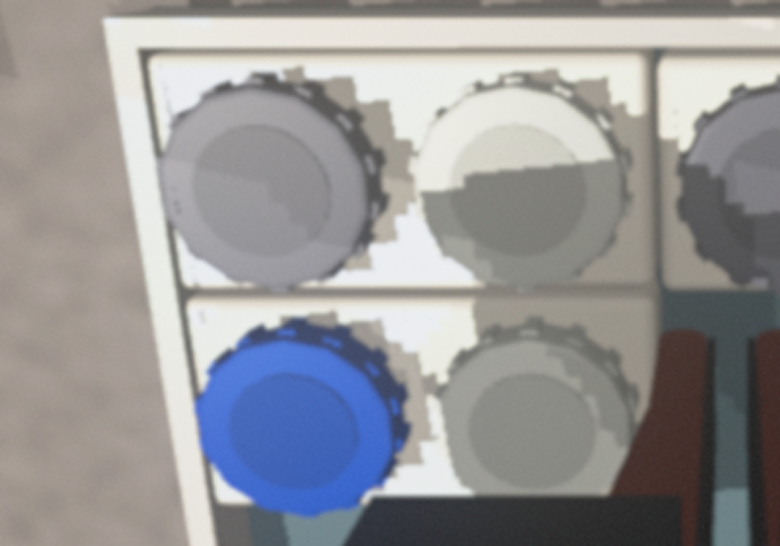

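Emit:
arm_command(motion="0.5 0 0 -0.05 0 0 0; 0.5 0 0 0 0 0 0")

```text
t: 8.5
ee_pos: [636.6, 143.2, 8.7]
eef_rot: [-0.028, 0.028, 0.707, -0.707]
ft_force: [-0.0, -0.5, -0.0]
grip_width: 0.057
```

Emit:
arm_command(motion="0.5 0 0 -0.05 0 0 0; 0.5 0 0 0 0 0 0")

```text
t: 8.7
ee_pos: [636.6, 143.7, 8.7]
eef_rot: [-0.028, 0.028, 0.707, -0.707]
ft_force: [-0.6, 0.4, 0.1]
grip_width: 0.055
```

Emit:
arm_command(motion="0.5 0 0 -0.05 0 0 0; 0.5 0 0 0 0 0 0")

```text
t: 8.9
ee_pos: [636.6, 143.8, 8.7]
eef_rot: [0.028, -0.028, -0.706, 0.707]
ft_force: [-0.2, -3.5, 1.2]
grip_width: 0.06
```

Emit:
arm_command(motion="0.5 0 0 -0.05 0 0 0; 0.5 0 0 0 0 0 0")

```text
t: 9.1
ee_pos: [636.7, 143.8, 8.7]
eef_rot: [0.028, -0.028, -0.706, 0.707]
ft_force: [1.6, -6.1, 1.6]
grip_width: 0.056
```

```bash
python3 -c "
from h import *
now()
im,d=eyes.get_image('wrist');cv2.imwrite('pics/w9.png',cv2.resize(im[160:370,40:340],None,fx=2.6,fy=2.6,interpolation=cv2.INTER_CUBIC))
"
```

```text
tray [ 59.2 104.3   8.7] F [ 1.6 -6.1  1.6] w 0.055844671278730024 t 9.1
```

View pics/w9.png

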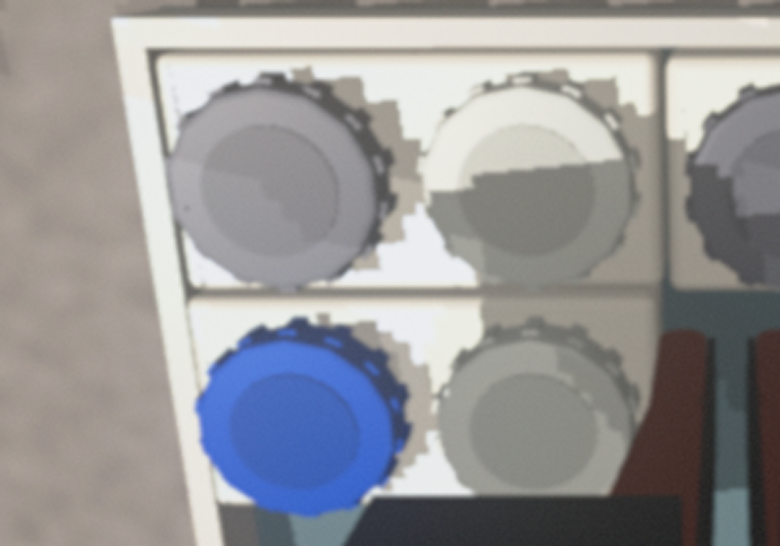

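Emit:
arm_command(motion="0.5 0 0 0.4 0 0 0; 0.5 0 -4.6 0 0 0 0; 4.5 3.47 0 3.3 0 0 0; 4.5 3.47 0 3.3 0 0 0; 4.5 3.47 0 3.3 0 0 0")

```text
t: 9.65
ee_pos: [523.8, 49.7, 55.1]
eef_rot: [-0.027, 0.028, 0.707, -0.706]
ft_force: [0.2, -0.5, 0.7]
grip_width: 0.29
```

Emit:
arm_command(motion="4.5 0 0 0 0 0 0; 4.5 0 0 0 0 0 0; 4.5 0 0 0 0 0 0; 4.5 0 0 0 0 0 0")

```text
t: 10.05
ee_pos: [526.3, 50.9, 54.8]
eef_rot: [-0.027, 0.028, 0.707, -0.706]
ft_force: [-0.8, 0.6, 0.6]
grip_width: 0.515
```

```bash
python3 -c "
from h import *
now();go(-45,1,8)
im,d=eyes.get_image('wrist');cv2.imwrite('pics/w10.png',im)
"
```

```text
tray [-43.5   3.   54.8] F [-0.8  0.6  0.6] w 0.5150617415777888 t 10.05
shift cm (tool): [0.1 4.7 0.2] len 4.690445853098183 zyaw -94.49 turn_y 0.01 tilt [ -0.1 -57.3  -0. ]
```

View pics/w10.png

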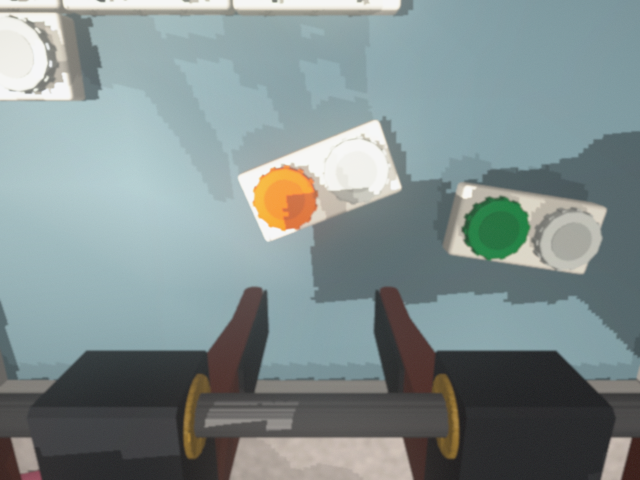

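Emit:
arm_command(motion="4.5 0.1 2.4 0 0 0 0; 4.5 0 2.3 0 0 0 0; 4.5 -0.5 0 0 0 0 0; 4.5 -0.5 0 0 0 0 0; 4.5 -0.5 0 0 0 0 0")

```text
t: 10.6
ee_pos: [540.3, 49.3, 8.5]
eef_rot: [-0.027, 0.028, 0.707, -0.706]
ft_force: [0.0, 0.2, 0.5]
grip_width: 0.514
```

Emit:
arm_command(motion="4.5 -0.5 0 0 0 0 0; 4.5 -0.6 0 0 0 0 0; 4.5 -0.6 0 0 0 0 0; 4.5 -0.7 0 0 0 0 0; 4.5 -0.7 0 0 0 0 0")

```text
t: 11.1
ee_pos: [570.3, 46.5, 7.8]
eef_rot: [0.028, -0.028, -0.707, 0.707]
ft_force: [-0.4, 0.9, 0.1]
grip_width: 0.514
```

```bash
python3 -c "
from h import *
now()
im,d=eyes.get_image('wrist');cv2.imwrite('pics/w11.png',im)
"
```

```text
tray [0.6 2.1 7.8] F [-0.4  0.9  0.1] w 0.5139842305064083 t 11.1
```

View pics/w11.png

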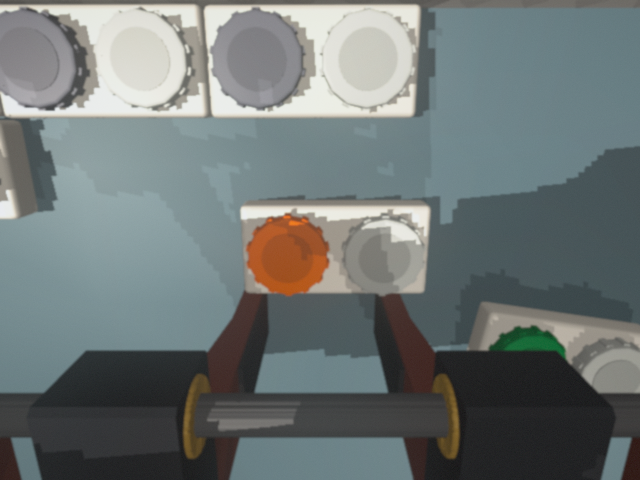

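Emit:
arm_command(motion="4.5 -0.7 0 0 0 0 0; 4.5 -0.7 0 0 0 0 0; 4.5 -0.7 0 0 0 0 0; 4.5 -0.6 0 0 0 0 0; 4.5 -0.3 0 0 0 0 0")

```text
t: 11.65
ee_pos: [600.4, 44.2, 7.7]
eef_rot: [-0.028, 0.028, 0.707, -0.707]
ft_force: [-0.9, -0.1, -0.4]
grip_width: 0.513
```

Emit:
arm_command(motion="4.5 0 0 0 0 0 0; 4.5 1.0 0 0 0 0 0; 0.5 0 -4.6 0 0 0 0; 0.5 -1.9 0 3 0 0 0; 0.5 -1.9 0 3 0 0 0")

```text
t: 12.15
ee_pos: [622.8, -17.5, 55.2]
eef_rot: [-0.027, 0.028, 0.707, -0.707]
ft_force: [-0.0, 0.1, 0.1]
grip_width: 0.282
```

Emit:
arm_command(motion="0.5 0 0 0 0 0 0; 0.5 0 0 0 0 0 0; 0.5 0 0 0 0 0 0; 0.5 0 0 0 0 0 0")

```text
t: 12.55
ee_pos: [621.7, -16.8, 53.3]
eef_rot: [-0.028, 0.027, 0.707, -0.707]
ft_force: [0.5, 0.1, 1.2]
grip_width: 0.058
```

```bash
python3 -c "
from h import *
now();go(59,-59,8)
im,d=eyes.get_image('wrist');cv2.imwrite('pics/w12.png',im)
"
```

```text
tray [ 56.9 -57.   53.3] F [0.5 0.1 1.2] w 0.05771421067061849 t 12.55
shift cm (tool): [-0.2  4.5  0.2] len 4.542863534085797 zyaw -94.47 turn_y 0.03 tilt [  0.1 -57.3  -0. ]
```

View pics/w12.png

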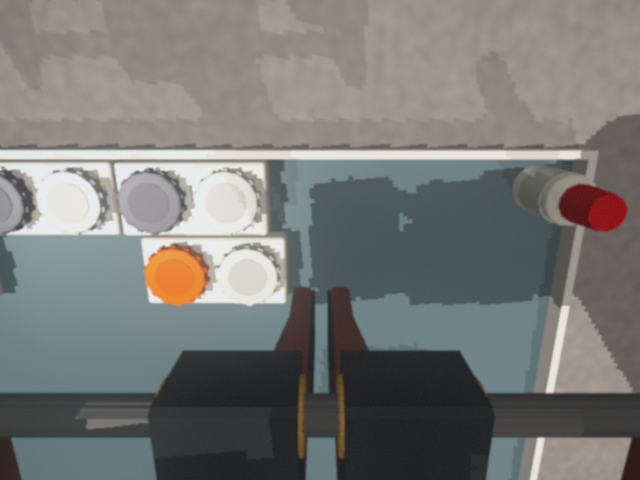

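Emit:
arm_command(motion="0.5 -0.2 0 0.3 0 0 0; 0.5 0 2.3 0 0 0 0; 0.5 0 2.2 0 0 0 0; 0.5 0 0 -0.5 0 0 0; 0.5 0 0 -0.6 0 0 0")

```text
t: 13.1
ee_pos: [625.2, -9.6, 8.6]
eef_rot: [-0.028, 0.028, 0.707, -0.707]
ft_force: [0.5, -1.7, -0.8]
grip_width: 0.059
```

Emit:
arm_command(motion="0.5 0 0 -0.6 0 0 0; 0.5 0 0 -0.7 0 0 0; 0.5 0 0 -0.7 0 0 0; 0.5 0 0 -0.7 0 0 0; 0.5 0 0 -0.7 0 0 0")

```text
t: 13.6
ee_pos: [628.3, 24.6, 9.1]
eef_rot: [-0.028, 0.028, 0.707, -0.707]
ft_force: [0.1, -0.4, 0.3]
grip_width: 0.056
```

```bash
python3 -c "
from h import *
now()
im,d=eyes.get_image('wrist');cv2.imwrite('pics/w13.png',im)
"
```

```text
tray [ 60.2 -15.2   9.1] F [ 0.1 -0.4  0.3] w 0.05636966246767015 t 13.6
```

View pics/w13.png

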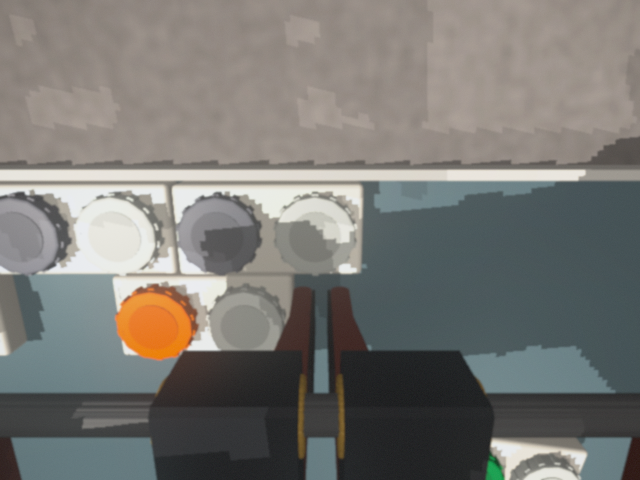

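Emit:
arm_command(motion="0.5 0 0 -0.7 0 0 0; 0.5 0 0 -0.7 0 0 0; 0.5 0 0 -0.7 0 0 0; 0.5 0 0 -0.7 0 0 0; 0.5 0 0 -0.7 0 0 0")

```text
t: 14.15
ee_pos: [630.9, 59.4, 8.6]
eef_rot: [0.028, -0.028, -0.707, 0.707]
ft_force: [0.8, -0.6, 0.2]
grip_width: 0.058
```

Emit:
arm_command(motion="0.5 0 0 -0.5 0 0 0; 0.5 0 0 -0.3 0 0 0; 0.5 0 0 -0.1 0 0 0; 0.5 0 0 -0.1 0 0 0; 0.5 0 0 0 0 0 0")

```text
t: 14.65
ee_pos: [631.6, 68.8, 8.6]
eef_rot: [-0.028, 0.028, 0.707, -0.707]
ft_force: [-0.5, 0.4, -0.1]
grip_width: 0.06
```

```bash
python3 -c "
from h import *
now()
im,d=eyes.get_image('wrist');cv2.imwrite('pics/w14.png',im)
"
```

```text
tray [60.  29.   8.6] F [-0.5  0.4 -0.1] w 0.05969191688149526 t 14.65
```

View pics/w14.png

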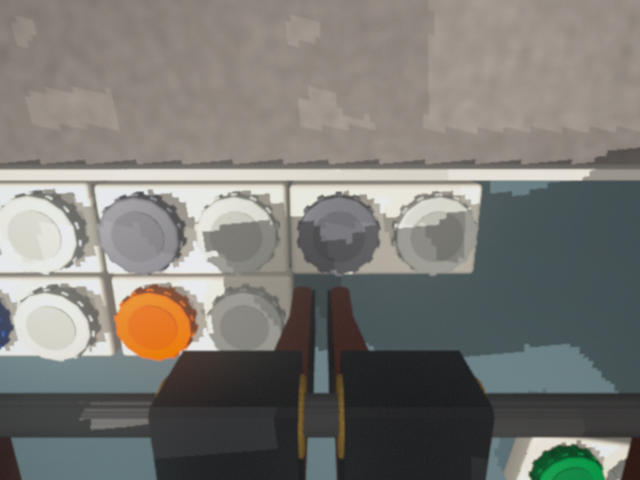

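Emit:
arm_command(motion="0.5 0 0 -0.1 0 0 0; 0.5 0 0 -0.1 0 0 0; 0.5 0 0 0 0 0 0")

```text
t: 15.0
ee_pos: [631.8, 70.8, 8.7]
eef_rot: [-0.028, 0.028, 0.707, -0.707]
ft_force: [-0.9, 0.1, -0.8]
grip_width: 0.058
```

Emit:
arm_command(motion="0.5 0 0 -0.05 0 0 0; 0.5 0 0 0 0 0 0")

```text
t: 15.2
ee_pos: [631.8, 71.3, 8.7]
eef_rot: [-0.028, 0.028, 0.707, -0.707]
ft_force: [0.0, 1.2, 0.2]
grip_width: 0.059
```

Emit:
arm_command(motion="0.5 0 0 -0.05 0 0 0; 0.5 0 0 0 0 0 0")

```text
t: 15.4
ee_pos: [631.9, 71.8, 8.7]
eef_rot: [0.028, -0.028, -0.707, 0.707]
ft_force: [-0.2, -0.1, 0.5]
grip_width: 0.055
```

Emit:
arm_command(motion="0.5 0 0 -0.05 0 0 0; 0.5 0 0 0 0 0 0")

```text
t: 15.6
ee_pos: [631.9, 72.0, 8.7]
eef_rot: [0.028, -0.028, -0.706, 0.707]
ft_force: [-0.7, -3.4, -0.7]
grip_width: 0.054
```

Emit:
arm_command(motion="0.5 0 0 0.4 0 0 0; 0.5 0 -4.6 0 0 0 0; 4.5 3.0 0 3.2 0 0 0; 4.5 3.0 0 3.2 0 0 0; 4.5 3.0 0 3.2 0 0 0")

```text
t: 16.1
ee_pos: [533.4, -20.9, 55.1]
eef_rot: [-0.027, 0.028, 0.707, -0.706]
ft_force: [0.4, 0.2, -0.2]
grip_width: 0.29
```

Emit:
arm_command(motion="4.5 3.0 0 3.2 0 0 0; 4.5 0 0 0 0 0 0; 4.5 0 0 0 0 0 0; 4.5 0 0 0 0 0 0")

```text
t: 16.5
ee_pos: [503.3, -49.6, 55.0]
eef_rot: [-0.027, 0.029, 0.707, -0.707]
ft_force: [0.6, -0.5, -1.0]
grip_width: 0.511
```

```bash
python3 -c "
from h import *
now();go(-60,-101,8)
im,d=eyes.get_image('wrist');cv2.imwrite('pics/w15.png',im)
"
```

```text
tray [-58.6 -99.   55. ] F [ 0.6 -0.5 -1. ] w 0.5106052795499523 t 16.5
shift cm (tool): [0.1 4.7 0.2] len 4.708356369406003 zyaw -94.53 turn_y -0.03 tilt [ -0.1 -57.3  -0. ]
```

View pics/w15.png

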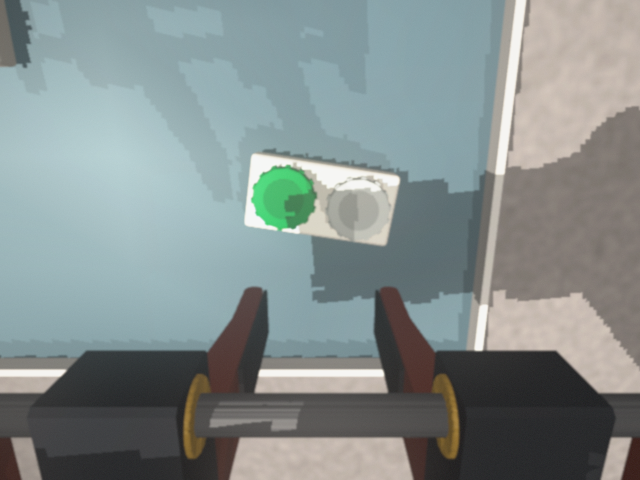

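Emit:
arm_command(motion="4.5 0.1 2.4 0 0 0 0; 4.5 0 2.3 0 0 0 0; 4.5 -0.5 0 0 0 0 0; 4.5 -0.5 0 0 0 0 0; 4.5 -0.5 0 0 0 0 0")

```text
t: 17.05
ee_pos: [517.5, -50.7, 8.5]
eef_rot: [0.027, -0.028, -0.707, 0.707]
ft_force: [-0.4, -0.9, 0.7]
grip_width: 0.517
```

Emit:
arm_command(motion="4.5 -0.6 0 0 0 0 0; 4.5 -0.6 0 0 0 0 0; 4.5 -0.7 0 0 0 0 0; 4.5 -0.7 0 0 0 0 0; 4.5 -0.7 0 0 0 0 0")

```text
t: 17.55
ee_pos: [549.4, -53.6, 7.8]
eef_rot: [0.028, -0.028, -0.707, 0.707]
ft_force: [-0.5, 0.4, 0.1]
grip_width: 0.514
```

Emit:
arm_command(motion="4.5 -0.7 0 0 0 0 0; 4.5 -0.7 0 0 0 0 0; 4.5 -0.7 0 0 0 0 0; 4.5 -0.7 0 0 0 0 0; 4.5 -0.7 0 0 0 0 0")

```text
t: 18.05
ee_pos: [584.2, -56.3, 7.6]
eef_rot: [0.028, -0.028, -0.707, 0.707]
ft_force: [-0.9, -0.2, -0.2]
grip_width: 0.51
```

```bash
python3 -c "
from h import *
now()
im,d=eyes.get_image('wrist');cv2.imwrite('pics/w16.png',im)
"
```

```text
tray [ 22.5 -99.4   7.6] F [-0.9 -0.2 -0.2] w 0.5104342167607654 t 18.05
```

View pics/w16.png

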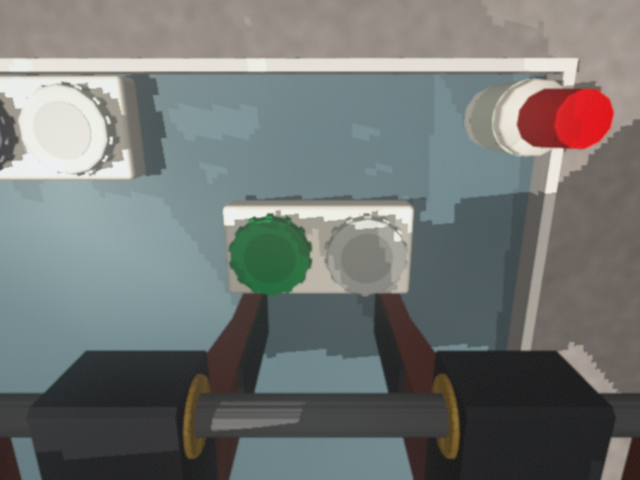

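Emit:
arm_command(motion="4.5 -0.5 0 0 0 0 0; 4.5 -0.3 0 0 0 0 0; 4.5 0 0 0 0 0 0; 4.5 1.0 0 0 0 0 0; 0.5 0 -4.6 0 0 0 0")

```text
t: 18.6
ee_pos: [575.1, -55.4, 48.7]
eef_rot: [-0.033, 0.023, 0.707, -0.706]
ft_force: [0.1, 0.7, 0.1]
grip_width: 0.457
```

Emit:
arm_command(motion="0.5 -2.0 0 2.8 0 0 0; 0.5 -1.9 0 2.8 0 0 0; 0.5 0 0 0 0 0 0; 0.5 0 0 0 0 0 0; 0.5 0 0 0 0 0 0")

```text
t: 19.1
ee_pos: [614.4, -114.2, 53.1]
eef_rot: [-0.029, 0.027, 0.707, -0.706]
ft_force: [-0.6, 0.3, -0.4]
grip_width: 0.06
```

```bash
python3 -c "
from h import *
now();go(60,-154,8)
im,d=eyes.get_image('wrist');cv2.imwrite('pics/w17.png',im)
"
```

```text
tray [  57.3 -154.7   53.1] F [-0.6  0.3 -0.4] w 0.060260460250536295 t 19.1
shift cm (tool): [-0.3  4.5 -0.1] len 4.520407718466076 zyaw -94.52 turn_y -0.02 tilt [  0.1 -57.3  -0. ]
```

View pics/w17.png

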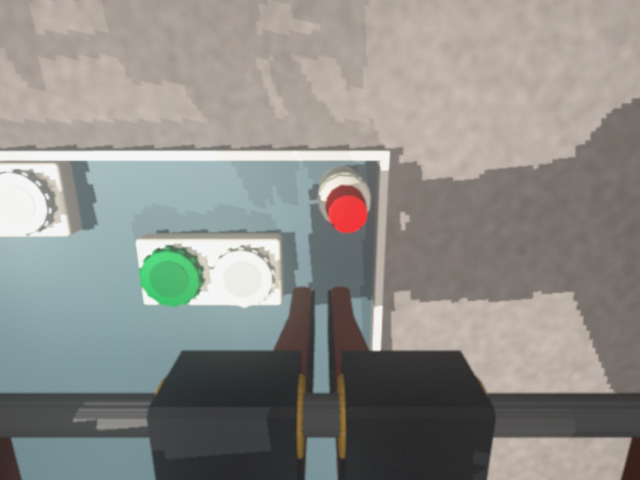

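Emit:
arm_command(motion="0.5 -0.2 2.3 0 0 0 0; 0.5 0 2.2 0 0 0 0; 0.5 0 0 -0.5 0 0 0; 0.5 0 0 -0.6 0 0 0; 0.5 0 0 -0.6 0 0 0")

```text
t: 19.65
ee_pos: [619.8, -97.4, 9.6]
eef_rot: [0.027, -0.028, -0.707, 0.707]
ft_force: [0.7, -0.8, -0.5]
grip_width: 0.055
```

Emit:
arm_command(motion="0.5 0 0 -0.7 0 0 0; 0.5 0 0 -0.7 0 0 0; 0.5 0 0 -0.7 0 0 0; 0.5 0 0 -0.7 0 0 0; 0.5 0 0 -0.7 0 0 0")

```text
t: 20.15
ee_pos: [622.3, -62.8, 8.9]
eef_rot: [0.028, -0.028, -0.707, 0.707]
ft_force: [0.3, -0.6, 1.0]
grip_width: 0.055
```

Emit:
arm_command(motion="0.5 0 0 -0.7 0 0 0; 0.5 0 0 -0.7 0 0 0; 0.5 0 0 -0.7 0 0 0; 0.5 0 0 -0.7 0 0 0; 0.5 0 0 -0.7 0 0 0")

```text
t: 20.65
ee_pos: [624.9, -27.9, 8.6]
eef_rot: [-0.028, 0.028, 0.707, -0.707]
ft_force: [-0.0, -1.1, -0.4]
grip_width: 0.055
```

```bash
python3 -c "
from h import *
now();go(60,-45,8)
im,d=eyes.get_image('wrist');cv2.imwrite('pics/w18.png',im)
"
```

```text
tray [ 60.9 -67.8   8.6] F [-0.  -1.1 -0.4] w 0.055435678756809374 t 20.65
shift cm (tool): [ 0.1  0.1 -2.3] len 2.2811672009512516 zyaw -94.53 turn_y -0.03 tilt [  0.  -57.3  -0. ]
```

View pics/w18.png

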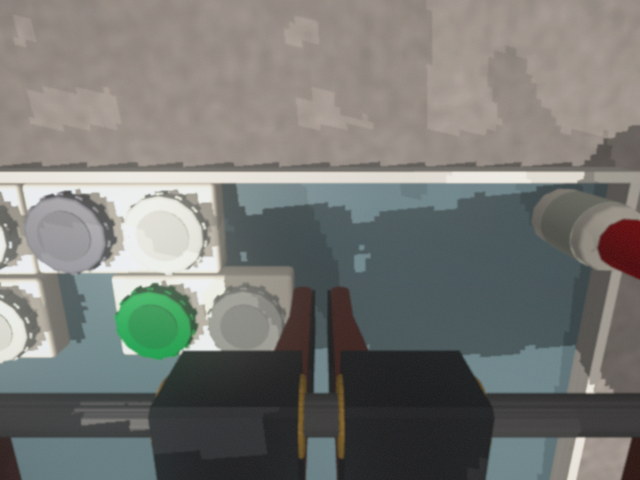

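Emit:
arm_command(motion="0.5 0 0 -0.7 0 0 0; 0.5 0 0 -0.7 0 0 0; 0.5 0 0 -0.5 0 0 0; 0.5 0 0 -0.3 0 0 0; 0.5 0 0 -0.2 0 0 0")

```text
t: 21.2
ee_pos: [626.8, -4.2, 8.7]
eef_rot: [0.028, -0.028, -0.707, 0.707]
ft_force: [-0.5, -0.5, -0.3]
grip_width: 0.057
```

Emit:
arm_command(motion="0.5 0 0 -0.1 0 0 0; 0.5 0 0 0 0 0 0")

```text
t: 21.4
ee_pos: [626.9, -3.5, 8.7]
eef_rot: [-0.028, 0.028, 0.707, -0.707]
ft_force: [-0.6, -0.3, 1.3]
grip_width: 0.059
```

Emit:
arm_command(motion="0.5 0 0 -0.1 0 0 0; 0.5 0 0 0 0 0 0")

```text
t: 21.6
ee_pos: [627.0, -2.6, 8.7]
eef_rot: [-0.028, 0.028, 0.707, -0.707]
ft_force: [0.3, 0.1, 0.5]
grip_width: 0.059
```

```bash
python3 -c "
from h import *
now();go(60,-40,8)
im,d=eyes.get_image('wrist');cv2.imwrite('pics/w19.png',im)
"
```

```text
tray [ 61.  -42.5   8.7] F [0.3 0.1 0.5] w 0.059311553237132435 t 21.6
shift cm (tool): [ 0.1  0.1 -0.2] len 0.2766821688508414 zyaw -94.54 turn_y -0.04 tilt [  0.  -57.3  -0. ]
```

View pics/w19.png

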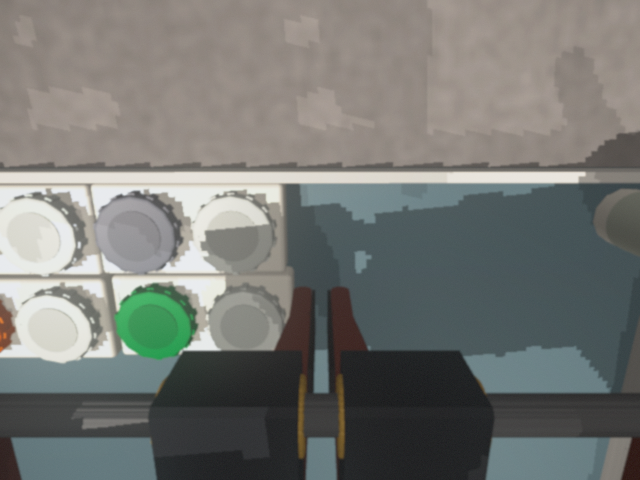

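Emit:
arm_command(motion="0.5 0 0 -0.1 0 0 0; 0.5 0 0 -0.05 0 0 0; 0.5 0 0 0 0 0 0")

```text
t: 21.95
ee_pos: [627.1, -1.0, 8.7]
eef_rot: [-0.028, 0.028, 0.707, -0.707]
ft_force: [0.1, -0.1, 0.2]
grip_width: 0.057
```

Emit:
arm_command(motion="0.5 0 0 -0.05 0 0 0; 0.5 0 0 0 0 0 0")

```text
t: 22.15
ee_pos: [627.2, -0.5, 8.7]
eef_rot: [-0.028, 0.028, 0.707, -0.707]
ft_force: [0.1, 0.6, 0.1]
grip_width: 0.057
```

Emit:
arm_command(motion="0.5 0 0 -0.05 0 0 0; 0.5 0 0 0 0 0 0")

```text
t: 22.35
ee_pos: [627.2, -0.0, 8.7]
eef_rot: [-0.028, 0.028, 0.707, -0.707]
ft_force: [0.2, -0.1, 0.4]
grip_width: 0.058
```

Emit:
arm_command(motion="0.5 0 0 -0.05 0 0 0; 0.5 0 0 0 0 0 0")

```text
t: 22.55
ee_pos: [627.2, 0.1, 8.7]
eef_rot: [0.028, -0.028, -0.706, 0.707]
ft_force: [-0.3, -2.5, 0.5]
grip_width: 0.054
```

Emit:
arm_command(motion="0.5 0 0 -0.05 0 0 0; 0.5 0 0 0 0 0 0")

```text
t: 22.75
ee_pos: [627.2, 0.1, 8.7]
eef_rot: [0.028, -0.028, -0.706, 0.707]
ft_force: [0.0, -5.9, 0.0]
grip_width: 0.055
```

Emit:
arm_command(motion="0.5 0 0 0.4 0 0 0; 0.5 0 -4.6 0 0 0 0; 4.5 2.3 0 -2.4 0 0 0; 4.5 2.3 0 -2.4 0 0 0; 4.5 0 0 0 0 0 0")

```text
t: 23.25
ee_pos: [582.0, 50.6, 54.7]
eef_rot: [-0.028, 0.026, 0.707, -0.706]
ft_force: [-0.8, -1.0, -0.4]
grip_width: 0.292
```

Emit:
arm_command(motion="4.5 0 0 0 0 0 0; 4.5 0 0 0 0 0 0; 4.5 0 0 0 0 0 0; 4.5 0 2.3 0 0 0 0; 4.5 0 2.3 0 0 0 0")

```text
t: 23.75
ee_pos: [586.3, 47.8, 8.7]
eef_rot: [-0.027, 0.029, 0.707, -0.706]
ft_force: [1.1, -0.7, -0.6]
grip_width: 0.508
```

```bash
python3 -c "
from h import *
now()
im,d=eyes.get_image('wrist');cv2.imwrite('pics/w20.png',im)
"
```

```text
tray [16.5  4.6  8.7] F [ 1.1 -0.7 -0.6] w 0.5082998444118786 t 23.75
```

View pics/w20.png

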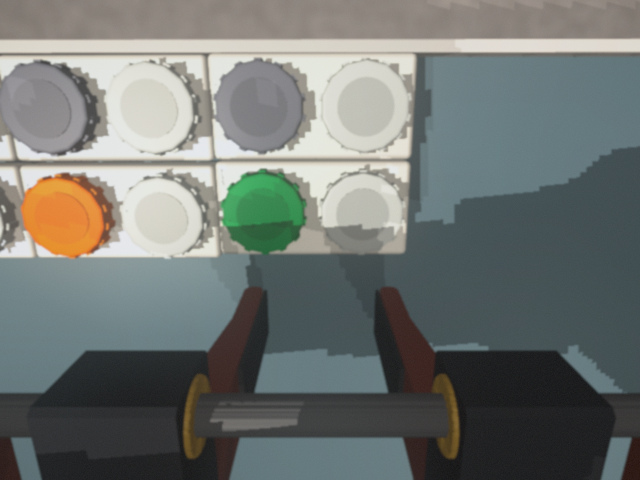

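Emit:
arm_command(motion="4.5 -0.6 0 0 0 0 0; 4.5 -0.6 0 0 0 0 0; 4.5 -0.2 0 0 0 0 0; 4.5 -0.1 0 0 0 0 0; 4.5 0 0 0 0 0 0")

```text
t: 24.3
ee_pos: [600.4, 47.2, 9.4]
eef_rot: [-0.028, 0.028, 0.707, -0.707]
ft_force: [-0.2, 0.4, -0.4]
grip_width: 0.513
```

Emit:
arm_command(motion="4.5 -0.1 0 0 0 0 0; 4.5 0 0 0 0 0 0")

```text
t: 24.5
ee_pos: [600.9, 47.2, 8.9]
eef_rot: [-0.028, 0.028, 0.707, -0.707]
ft_force: [0.2, -0.0, -1.1]
grip_width: 0.516
```

Emit:
arm_command(motion="4.5 -0.05 0 0 0 0 0; 4.5 0 0 0 0 0 0")

```text
t: 24.7
ee_pos: [601.3, 47.2, 8.7]
eef_rot: [-0.028, 0.028, 0.707, -0.707]
ft_force: [-0.0, 0.0, 0.7]
grip_width: 0.509
```

Emit:
arm_command(motion="4.5 -0.05 0 0 0 0 0; 4.5 0 0 0 0 0 0")

```text
t: 24.9
ee_pos: [601.8, 47.1, 8.6]
eef_rot: [0.028, -0.028, -0.707, 0.707]
ft_force: [-0.2, -0.6, -0.7]
grip_width: 0.511
```

Emit:
arm_command(motion="4.5 -0.05 0 0 0 0 0; 4.5 0 0 0 0 0 0")

```text
t: 25.1
ee_pos: [602.4, 47.0, 8.7]
eef_rot: [-0.028, 0.028, 0.707, -0.707]
ft_force: [0.3, -0.1, -0.5]
grip_width: 0.515
```

Emit:
arm_command(motion="4.5 -0.05 0 0 0 0 0; 4.5 0 0 0 0 0 0")

```text
t: 25.3
ee_pos: [602.8, 47.0, 8.7]
eef_rot: [0.028, -0.028, -0.707, 0.707]
ft_force: [0.6, -0.2, -0.5]
grip_width: 0.513
```

Emit:
arm_command(motion="4.5 -0.05 0 0 0 0 0; 4.5 0 0 0 0 0 0")

```text
t: 25.5
ee_pos: [603.1, 47.0, 8.6]
eef_rot: [0.028, -0.028, -0.707, 0.707]
ft_force: [-0.4, -0.2, 0.5]
grip_width: 0.513
```

```bash
python3 -c "
from h import *
now()
im,d=eyes.get_image('wrist');cv2.imwrite('pics/w21.png',cv2.resize(im[70:320,180:480],None,fx=2.6,fy=2.4,interpolation=cv2.INTER_CUBIC))
"
```

```text
tray [33.3  5.1  8.6] F [-0.4 -0.2  0.5] w 0.5130388403578303 t 25.5
```

View pics/w21.png

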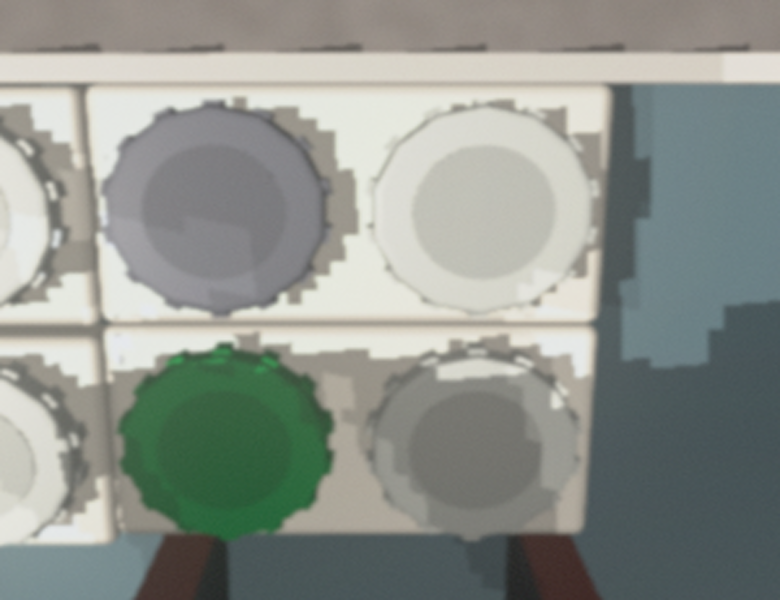

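Emit:
arm_command(motion="4.5 -0.05 0 0 0 0 0; 4.5 0 0 0 0 0 0")

```text
t: 25.75
ee_pos: [603.2, 47.0, 8.6]
eef_rot: [0.028, -0.027, -0.707, 0.707]
ft_force: [-3.7, 0.7, 3.3]
grip_width: 0.52
```

Emit:
arm_command(motion="4.5 -0.05 0 0 0 0 0; 4.5 0 0 0 0 0 0")

```text
t: 25.95
ee_pos: [603.1, 46.9, 8.5]
eef_rot: [0.029, -0.027, -0.707, 0.707]
ft_force: [-5.9, 1.2, 4.4]
grip_width: 0.516
```

Emit:
arm_command(motion="4.5 -0.05 0 0 0 0 0; 4.5 0 0 0 0 0 0")

```text
t: 26.15
ee_pos: [603.1, 46.9, 8.4]
eef_rot: [0.029, -0.027, -0.707, 0.707]
ft_force: [-7.2, 0.1, 5.3]
grip_width: 0.512
```

Emit:
arm_command(motion="4.5 0.9 0 0 0 0 0; 4.5 0 0 -3.6 0 0 0; 4.5 0 0 -3.6 0 0 0; 4.5 0 0 0 0 0 0; 4.5 -0.3 0 0 0 0 0")

```text
t: 26.65
ee_pos: [604.4, 119.8, 8.7]
eef_rot: [0.027, -0.027, -0.707, 0.707]
ft_force: [-0.1, 0.0, -0.2]
grip_width: 0.511
```

Emit:
arm_command(motion="4.5 -0.1 0 0 0 0 0; 4.5 -0.1 0 0 0 0 0; 4.5 -0.05 0 0 0 0 0; 4.5 0 0 0 0 0 0")

```text
t: 27.05
ee_pos: [607.0, 118.2, 8.6]
eef_rot: [0.028, -0.028, -0.707, 0.707]
ft_force: [0.5, -0.7, -0.7]
grip_width: 0.511
```

```bash
python3 -c "
from h import *
now()"
```

```text
tray [31.6 76.4  8.6] F [ 0.5 -0.7 -0.7] w 0.5113563834404915 t 27.05
```

Emit:
arm_command(motion="4.5 -0.1 0 0 0 0 0; 4.5 0 0 0 0 0 0")

```text
t: 27.25
ee_pos: [608.0, 118.6, 8.6]
eef_rot: [0.028, -0.028, -0.707, 0.707]
ft_force: [0.5, 0.2, 0.6]
grip_width: 0.513
```

Emit:
arm_command(motion="4.5 -0.05 0 0 0 0 0; 4.5 0 0 0 0 0 0")

```text
t: 27.45
ee_pos: [608.3, 118.7, 8.6]
eef_rot: [0.028, -0.028, -0.707, 0.707]
ft_force: [-1.3, -1.6, 0.6]
grip_width: 0.514
```

Emit:
arm_command(motion="4.5 -0.05 0 0 0 0 0; 4.5 0 0 0 0 0 0")

```text
t: 27.65
ee_pos: [608.7, 118.7, 8.6]
eef_rot: [0.028, -0.028, -0.707, 0.707]
ft_force: [-1.2, -0.2, 0.7]
grip_width: 0.515
```

Emit:
arm_command(motion="4.5 -0.05 0 0 0 0 0; 4.5 0 0 0 0 0 0")

```text
t: 27.85
ee_pos: [608.8, 118.7, 8.6]
eef_rot: [0.028, -0.027, -0.706, 0.707]
ft_force: [-3.5, -0.6, 3.1]
grip_width: 0.515
```

Emit:
arm_command(motion="4.5 -0.05 0 0 0 0 0; 4.5 0 0 0 0 0 0")

```text
t: 28.05
ee_pos: [608.8, 118.7, 8.6]
eef_rot: [0.029, -0.027, -0.706, 0.707]
ft_force: [-5.7, 1.4, 5.3]
grip_width: 0.514
```

Emit:
arm_command(motion="4.5 0.9 0 0 0 0 0; 4.5 0 0 -3.6 0 0 0; 4.5 0 0 -3.2 0 0 0; 4.5 0 0 0 0 0 0; 4.5 -0.3 0 0 0 0 0")

```text
t: 28.55
ee_pos: [609.2, 187.5, 8.6]
eef_rot: [-0.027, 0.028, 0.707, -0.707]
ft_force: [0.0, 0.1, -0.3]
grip_width: 0.509
```

Emit:
arm_command(motion="4.5 -0.1 0 0 0 0 0; 4.5 -0.1 0 0 0 0 0; 4.5 -0.1 0 0 0 0 0; 4.5 0 0 0 0 0 0")

```text
t: 28.95
ee_pos: [612.5, 186.0, 8.6]
eef_rot: [0.028, -0.028, -0.707, 0.707]
ft_force: [0.9, -0.2, 0.4]
grip_width: 0.512
```

Emit:
arm_command(motion="4.5 -0.1 0 0 0 0 0; 4.5 0 0 0 0 0 0")

```text
t: 29.15
ee_pos: [613.5, 186.4, 8.7]
eef_rot: [-0.028, 0.028, 0.707, -0.707]
ft_force: [0.1, 0.2, -0.8]
grip_width: 0.512
```

Emit:
arm_command(motion="4.5 -0.05 0 0 0 0 0; 4.5 0 0 0 0 0 0")

```text
t: 29.35
ee_pos: [613.8, 186.5, 8.6]
eef_rot: [0.028, -0.028, -0.707, 0.707]
ft_force: [-1.4, 0.3, 0.1]
grip_width: 0.512
```

```bash
python3 -c "
from h import *
now()"
```

```text
tray [ 33.  145.    8.6] F [-1.4  0.3  0.1] w 0.5124639670012616 t 29.35
```

Emit:
arm_command(motion="4.5 -0.05 0 0 0 0 0; 4.5 0 0 0 0 0 0")

```text
t: 29.55
ee_pos: [614.1, 186.5, 8.6]
eef_rot: [0.028, -0.028, -0.707, 0.707]
ft_force: [-0.9, 0.4, 1.3]
grip_width: 0.51
```

Emit:
arm_command(motion="4.5 -0.05 0 0 0 0 0; 4.5 0 0 0 0 0 0")

```text
t: 29.75
ee_pos: [614.1, 186.5, 8.6]
eef_rot: [0.028, -0.027, -0.706, 0.707]
ft_force: [-4.6, -0.1, 3.1]
grip_width: 0.509
```

Emit:
arm_command(motion="4.5 -0.05 0 0 0 0 0; 4.5 0 0 0 0 0 0")

```text
t: 29.95
ee_pos: [614.1, 186.5, 8.6]
eef_rot: [0.029, -0.027, -0.706, 0.707]
ft_force: [-6.7, 1.2, 4.9]
grip_width: 0.511
```

Emit:
arm_command(motion="4.5 1.5 0 0 0 0 0; 4.5 0 -4.5 0 0 0 0; 4.5 -1 -4 2.5 0 0 0; 4.5 -1 -4 2.5 0 0 0; 4.5 0 -4 2.5 0 0 0")

```text
t: 30.45
ee_pos: [616.3, 110.6, 175.8]
eef_rot: [-0.027, 0.029, 0.707, -0.706]
ft_force: [0.7, -0.2, -0.7]
grip_width: 0.513
```

Emit:
arm_command(motion="4.5 0 -2 0 0 0 0; 4.5 0 0 0 0 0 0; 4.5 0 0 0 0 0 0")

```text
t: 30.75
ee_pos: [614.8, 111.4, 193.6]
eef_rot: [-0.027, 0.028, 0.707, -0.706]
ft_force: [-1.3, -0.9, -0.2]
grip_width: 0.507
```

```bash
python3 - <<'E'
from h import *
now()
ci=eyes.camera_info("wrist");im,d=eyes.get_image("wrist");cv2.imwrite("pics/w22.png",im)
np.savez("w22.npz",im=im,d=d,camera_matrix=ci["camera_matrix"],R=ci["R"],t=ci["t"])
E
```

```text
tray [ 39.9  70.2 193.6] F [-1.3 -0.9 -0.2] w 0.5072129277711548 t 30.75
```

View pics/w22.png

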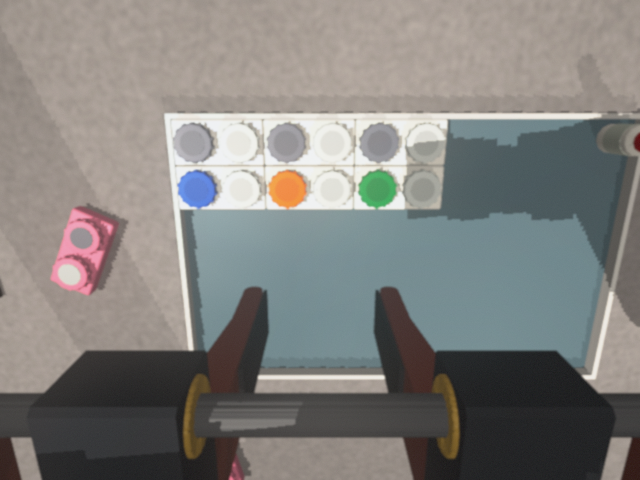

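```bash
python3 - <<'E'
from h import *
im=cv2.imread("pics/w22.png")
cv2.imwrite("pics/w22a.png",np.vstack([cv2.resize(im[105:220,160:315],None,fx=5,fy=5,interpolation=cv2.INTER_CUBIC)]))
cv2.imwrite("pics/w22b.png",np.vstack([cv2.resize(im[105:220,300:455],None,fx=5,fy=5,interpolation=cv2.INTER_CUBIC)]))
E
```

```text
(no output)
```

View pics/w22a.png

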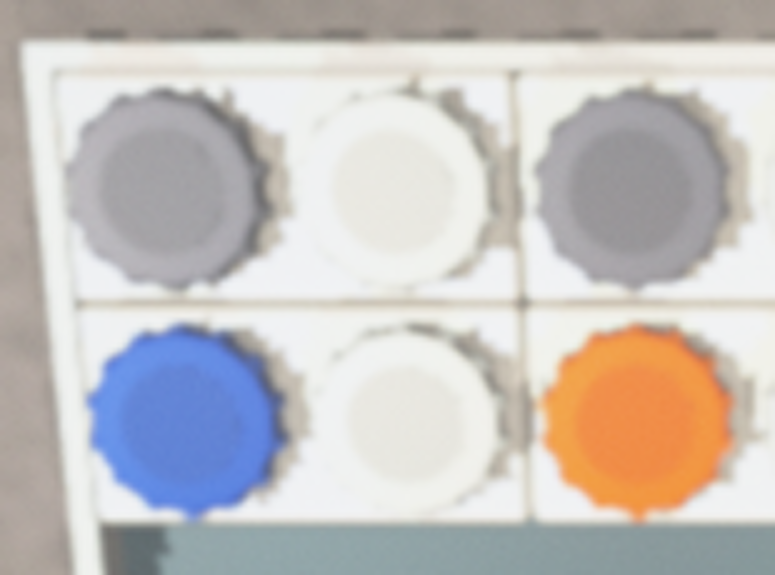

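View pics/w22b.png

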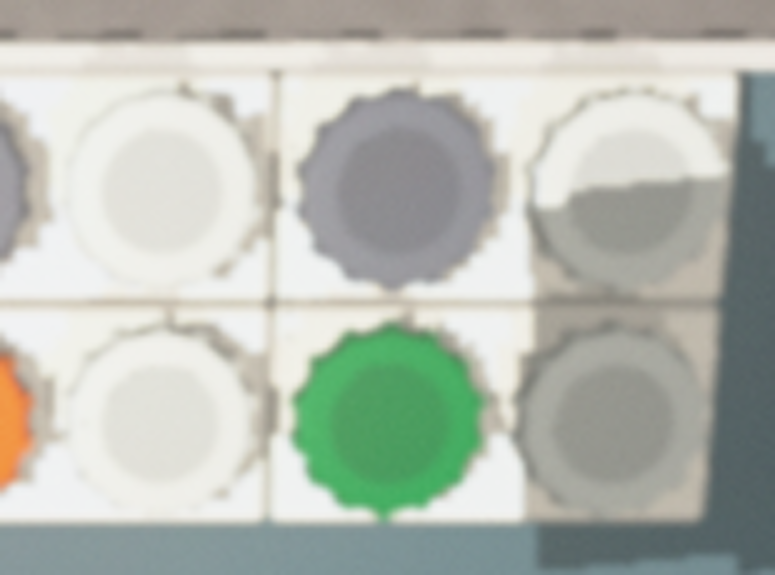

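The crops show a straight front edge at row 521, hairline joints between the rows, and blue tight to the left lip. Every cap is in place. One check of the other things from the two fixed cameras, then I hand in.

```bash
python3 - <<'E'
from h import *
for n in ["scene","side"]:
    im,_=eyes.get_image(n);a=np.load(f"{n}0.npz")["im"]
    for k,l in blobs(im).items():
        for c,s in l:
            p=ray(eyes.camera_info(n),*c,24)
            if s<600 and abs(tr(p)[0])<120 and abs(tr(p)[1])<190: print(n,k,tr(p))
    cv2.imwrite(f"pics/{n}9.png",im)
cv2.imwrite("pics/end.png",np.hstack([cv2.resize(cv2.imread(f"pics/{n}9.png"),(400,300)) for n in ("scene","side")]))
E
```

```text
scene blue [ 64.3 164.2  24. ]
scene orange [64.6 92.1 24. ]
scene green [64.  20.7 24. ]
side blue [ 57.8 170.9  24. ]
side orange [57.1 99.6 24. ]
side green [57.7 27.6 24. ]
```

View pics/end.png

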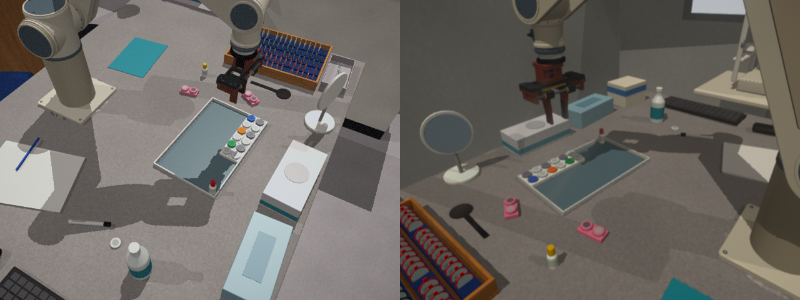

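Both views show the two neat rows of three, with the droppers, solution bottle, penlight and occluder standing as before.

```bash
python3 -c "
from h import *
now();print(env.close_job())"
```

```text
tray [ 38.6  70.3 191.8] F [ 0.5  0.4 -0.1] w 0.5164994992653398 t 30.9
the job is handed in; nothing more can be done
None
```

The three loose cases now form a second row, square and snug against the back row and closed up to the left lip. From the left they run blue, orange, green. I handed the job in at about 31 s of the 72 s.

I slid each case flat along the tray with the two finger tips and never lifted or gripped one. Each was pushed squarely up to the back row, then sideways to the lip or its neighbour, then pressed home with 5–7 N. The contact forces I read stayed under about 10 N.

**Last checks:**
- **Block:** the final overhead view showed a straight front edge, only hairline joints, blue at the left lip, and all caps on.
- **Positions:** the scene and side cameras put the coloured caps 72 mm apart at the expected places. They differ from each other by about 7 mm, in the same direction for all three cases, as they did at the start.
- **Right end:** green ends about 1–2 mm short of the back row's right end. The finished row has small gaps of its own, and I left it as it was.
- **Other things:** the bottles and other items looked unmoved in both views. I compared these by eye and did not measure them.

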